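# Set the pearl grading lamp to daylight

### The arm

A 7-joint arm with a two-finger parallel gripper is mounted at the origin on the work surface. World frame = base frame: x ahead of the robot, y to its left, z up, the work surface at z = 0. Lengths are in m, angles in rad, forces in N, time in s.
With the tool pointing down it reaches from about 0.425 to 0.95 m from the base axis. Payload 4.7 kg.
Tool frame: the origin (TCP) lies on the centre line of the jaws, within the pads' length; the fingertips stand 17 mm ahead of it and the grasp point (between the pads) lies 2 mm behind it; z points along the fingers, y is the direction in which the jaws open and shut (so a half turn about z gives the same grasp; the last joint's range is limited). The gripper opens to 85 mm and grips with 20 to 120 N. Pads are 22 mm wide; open, the fingers measure 114 mm over their backs; the gripper's body (76 mm by 85 mm) begins 54 mm behind the grasp point. The pads swing forward as they close: fully open they stand 13 mm farther back than shut.
Start: joints at [1.191, 0.469, -0.049, 1.532, 0.024, 1.141, -0.082], TCP at [0.232, -0.634, 0.248] pointing down, gripper open.
Joint ranges: [-2.59, 2.59], [-0.33, 1.99], [-1.39, 1.29], [0.1, 2.45], [-1.04, 4.18], [0.21, 1.99], [-2.66, 2.66]. Speed limits (rad/s): [2.57, 2.57, 3.14, 3.14, 3.14, 3.14, 3.14].

### API

Orientations are given as a unit quaternion [x, y, z, w].
In Python, from rig import ctrl, vision gives the robot as it stands. The module is installed in compiled form; this text tells all that it offers.
- The arm moves only by the shell command python3 -m crank 'ROWS' [FORCE]. ROWS is JSON, a list of rows, each a list of 7 numbers: the turn, a rotation vector about the world's x, y, z in degrees, then the shift along the world's x, y, z in m, then the opening, from 0 (shut) to 1 (fully open). A call has 1 to 8 rows; each row is the pose to reach, as a shift and turn from the pose measured when the call began; what a row does not reach only later rows make up. A row lasts 1/12 s, in which the tool goes at most 41.7 mm and 7.16 degrees, less where a joint would pass 70% of its speed; a pose out of reach is approached as far as the arm can. A call with a gripper value outside its range is refused whole. The fingers move at their own pace and stop on an object; FORCE is the grip in N (left out, the last holds). Time passes only in rows, so rows that repeat a pose let the fingers close. It gives the time, the measured TCP pose, the force and the opening at its end, in the units of the state.
- ctrl.observe(): the state, without advancing time (a new reading comes with each control period).
- vision.read_camera(name): name is "scene" or "side" or "wrist"; returns the picture (480x640x3 uint8, blue, green, red); there is no depth.
- vision.camera_info(name): a dict with "fx", "fy", "cx", "cy" (pixels), "xyz" and "orientation" of the camera in the world. Camera axes: x right, y up, looking along -z (the intrinsics and any distortion apply to the point x, -y, -z); pixel columns grow to the right and rows downward; lengths in m; the calibration is good to about 2 mm. A picture is of the moment at which its call begins: read the wrist's pose just before it. camera_info takes no time and is no camera call; for the wrist camera it gives the pose at the moment of the call.
- ctrl.job_done(): hands the job in, once; it reports no verdict.
The state is a dict: "clock": time; "qpos": joint angles; "joint_velocities": joint speeds; "joint_efforts": joint torques, N m; "ee_pos": TCP position; "eef_rot": TCP orientation; "ft_force": force on the tool from outside, world axes, zero at the start; "moment": the same for the moment, N m; "grip_width": finger opening in m.
Only numpy, scipy, OpenCV 4.12 (cv2) and the standard library are available. Lean on these libraries where they do the work, as an engineer would, in place of code of your own. Each camera call takes 0.05 s, during which the arm holds its last target. There are 200 camera calls.

### The job

Get the lamp ready for grading pearls: push its green power button fully down and let it spring back, then turn the knurled dial clockwise with the fingertips until it clicks into the daylight setting, its black line pointing at the blue dot. Turn the dial only by pressing and stroking it, without gripping it between the fingers, and leave the things lying about where they are.

Things in the scene. Friction and masses are not known exactly. Their poses are not given: they have to be found in the camera images.
- lamp: Pearl grading lamp, fixed to the counter. Dark grey base 190 mm (its x) x 300 mm (its y) x 26 mm high; origin at the centre of its underside, on the counter. Its x points from the base's front edge (robot's side) to its rear edge, y to its left, z up. It is turned at most 0.35 rad from the world axes.
- post_foot (a point): Foot of the lamp's bright post, on the base's top at its rear right corner, at (70, -125) mm in the lamp's frame. The post is 16 mm thick (34 mm at its foot) and carries a bar-shaped lamp head, 52 mm wide and 340 mm long, 0.41 m above the counter, which runs from the post towards the lamp's -y, slanted 0.3 rad to its front.
- dial_center (a point): Centre of the dial's flat top, on its vertical axis, 48 mm above the counter. The dial is an aluminium knob 64 mm in diameter, 20 mm high, with a knurled rim and a black line on its top. It only turns. Top and rim are matt and grip a fingertip well (friction about 1); 0.03 N m turns it out of a click position, and when let go it falls into the nearest one.
- dial_line (a point): Outer end of the black line on the dial's top face, 30 mm from the dial's axis, 48 mm above the counter; it turns with the dial and shows the setting.
- blue_dot (a point): Centre of the blue dot (10 mm across), flat on the lamp's base 47 mm from the dial's axis. Five such dots lie 30 degrees apart on an arc round the far side of the dial, clockwise seen from above: red, orange, white, blue, violet.
- dial (a joint): Angle of the dial in rad; grows as the dial turns clockwise seen from above. Click positions: 0 (line at the red dot), 0.524 (orange), 1.047 (white), 1.571 (blue), 2.094 (violet); stops just beyond the first and last. It starts at orange or white.
- power_top (a point): Centre of the top of the lamp's green power push button, 24 mm in diameter, facing up, 48 mm above the counter, in a round bright housing 40 mm across and 12 mm high on the base, 106 mm from the dial's axis. It moves 6 mm straight down, against 1.2 N at first and 4 N fully down, and springs back when let go.
- power (a joint): Travel of the power button in m: 0 up, 0.006 fully down.
- cup: Small open white ceramic cup, 34 mm across and 24 mm high, standing on the lamp's base at its far left; loose, to be left alone. Origin at its underside.
- loupe: Folding steel loupe, about 22 x 62 x 27 mm, on the counter near the lamp's front edge; loose, to be left alone. Origin at its underside.
- tweezers: Steel pearl tweezers lying flat, about 170 x 28 x 6 mm, on the counter left of the lamp; loose, to be left alone. Origin at its underside.
- caliper: Black and steel sliding caliper lying flat, about 200 x 65 x 14 mm, on the counter near the lamp's front edge; loose, to be left alone. Origin at its underside.
- calculator: Dark desk calculator, 135 x 85 x 17 mm; loose, to be left alone. Origin at its underside.
- ringbox: Closed dark red ring box, 56 x 61 x 44 mm; loose, to be left alone. Origin at its underside.
- dish: Shallow blue ceramic dish, 90 mm across, 26 mm high; loose, to be left alone. Origin at its underside.
- scoop: Small brass pearl scoop with a wooden handle, 110 x 36 x 13 mm; loose, to be left alone. Origin at its underside.

How it is judged:
By the outcome, as a careful person would: the job done as asked, in the order asked, and still so for the second after the job is handed in, with the robot touching nothing.
It also fails if it takes over 38 s, if anything falls off the work surface, if the arm or the gripper's body presses on something with over 40 N, if the wrist force passes 120 N, or if a joint passes its speed limit or range.

## Working session

There is one attempt and no reset: what is moved stays moved. The work goes in short steps, Python scripts to look and compute and a shell command to move; the robot and the scene stay as the last step left them, time stands still between calls to the robot, and variables do not carry over. Pictures are saved under pics/ and viewed, about 8 in all and at most 12, crops included, and the job is handed in when it is done.

```bash
mkdir -p pics
cat > h.py <<'E'
import numpy as np, cv2
from scipy.spatial.transform import Rotation as R
from rig import ctrl, vision
def ray(ci,u,v):
    d=np.array([(u-ci["cx"])/ci["fx"],-(v-ci["cy"])/ci["fy"],-1.])
    return np.array(ci["xyz"]),R.from_quat(ci["orientation"]).apply(d)
def at(ci,u,v,z):
    o,d=ray(ci,u,v); return o+d*(z-o[2])/d[2]
def proj(ci,p):
    q=R.from_quat(ci["orientation"]).inv().apply(np.array(p)-ci["xyz"])
    return ci["cx"]+ci["fx"]*q[0]/-q[2], ci["cy"]-ci["fy"]*q[1]/-q[2]
E
python3 - <<'E'
from h import *
s=ctrl.observe();print(s)
for n in("scene","side"):
    print(n,vision.camera_info(n)); cv2.imwrite(f"pics/{n}0.png",vision.read_camera(n))
E
```

```text
{'clock': 0.0, 'qpos': array([ 1.19109241,  0.46948469, -0.04857238,  1.53372439,  0.02408383,
        1.14101885, -0.08232652]), 'joint_velocities': array([ 0.00066525,  0.0012822 ,  0.00060579, -0.00048933,  0.00067502,
       -0.00026485, -0.00185754]), 'joint_efforts': array([ 2.09408140e-04, -5.10300815e+01, -4.64970258e-02, -2.37710434e+01,
        1.06917252e-02,  7.48621125e-03, -1.15955118e-05]), 'ee_pos': array([ 0.23177041, -0.63335275,  0.24721927]), 'eef_rot': array([ 9.84657800e-01,  1.74493456e-01, -2.14616586e-04, -1.00244537e-03]), 'ft_force': array([ 0.16378848, -0.51400807,  0.59457131]), 'moment': array([0.00974132, 0.03743996, 0.02237134]), 'grip_width': 0.08527264331622339}
scene {'fx': 607.6386762684587, 'fy': 607.6386762684587, 'cx': 333.2031865732216, 'cy': 236.9525011446025, 'xyz': array([ 1.16100143, -0.72632167,  1.21033371]), 'orientation': array([0.33286438, 0.11693464, 0.32963298, 0.87571096])}
side {'fx': 559.9096696573968, 'fy': 559.9096696573968, 'cx': 319.7263219822484, 'cy': 233.99974460583684, 'xyz': array([ 1.14731238, -0.33531643,  0.91189989]), 'orientation': array([0.30792331, 0.17886241, 0.4564359 , 0.81538809])}
```

View pics/scene0.png

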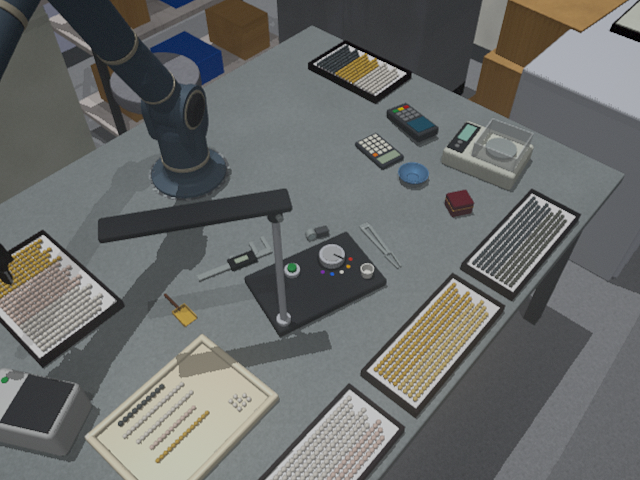

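View pics/side0.png

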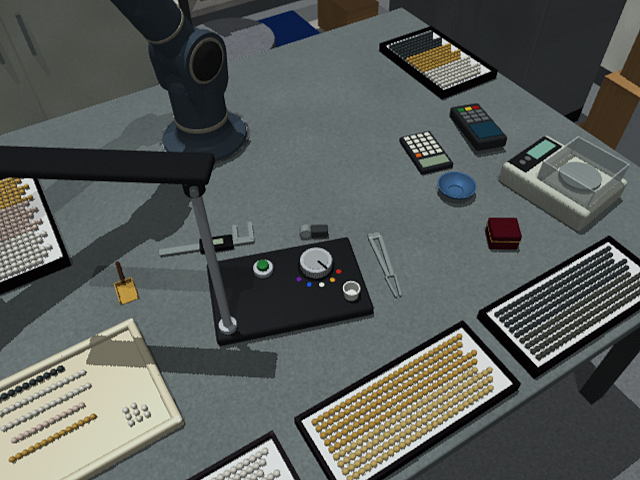

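Side view: dial near (316,260), line pointing down-right towards about (327,268); green button near (263,266); dots at (298,279) violet, (309,285) blue, (321,285) white, (333,280) orange, (338,271) red; cup (351,290). I'll measure these by colour and zoom in.

Run:
```python
from h import *
for n,c in(("side",(225,225,375,315)),("scene",(265,225,390,300))):
    im=cv2.imread(f"pics/{n}0.png");ci=vision.camera_info(n);x0,y0,x1,y1=c
    hsv=cv2.cvtColor(im,cv2.COLOR_BGR2HSV)[y0:y1,x0:x1]
    for name,(a,b),z in(("red",(0,6),.026),("orange",(10,28),.026),("blue",(100,118),.026),("violet",(122,150),.026),("green",(55,85),.048)):
        m=cv2.inRange(hsv,(a,130,80),(b,255,255)); k,l,st,ce=cv2.connectedComponentsWithStats(m)
        if k>1:
            i=1+st[1:,4].argmax();u,v=ce[i]+[x0,y0];print(n,name,st[i,4],(round(u,1),round(v,1)),at(ci,u,v,z).round(4))
    g=cv2.inRange(cv2.cvtColor(im,cv2.COLOR_BGR2GRAY)[y0:y1,x0:x1],110,255);k,l,st,ce=cv2.connectedComponentsWithStats(g)
    for i in range(1,k):
        if st[i,4]>60: print(n,"bright",st[i],(ce[i]+[x0,y0]).round(1),at(ci,*(ce[i]+[x0,y0]),.048).round(4))
a=cv2.imread("pics/side0.png")[225:315,225:375];b=cv2.imread("pics/scene0.png")[225:315,250:400]
cv2.imwrite("pics/z.png",np.vstack([cv2.resize(q,None,fx=3.3,fy=3.3,interpolation=2) for q in(a,b)]))
```

```text
side red 22 (np.float64(338.1), np.float64(271.0)) [0.5717 0.0467 0.026 ]
side orange 20 (np.float64(332.1), np.float64(279.3)) [0.5829 0.0254 0.026 ]
side blue 21 (np.float64(309.0), np.float64(284.0)) [ 0.5688 -0.0193  0.026 ]
side violet 22 (np.float64(298.3), np.float64(278.9)) [ 0.5468 -0.0309  0.026 ]
side green 74 (np.float64(262.2), np.float64(263.9)) [ 0.492  -0.0807  0.048 ]
side bright [   0    0   88   34 1213] [260.2 239.6] [ 0.4332 -0.0549  0.048 ]
side bright [143   7   7  18  70] [371.8 238.7] [0.5516 0.1409 0.048 ]
side bright [ 75  23  32  25 605] [315.2 259.6] [0.5378 0.0138 0.048 ]
side bright [ 28  35  20  15 129] [262.7 268.4] [ 0.5027 -0.0853  0.048 ]
side bright [118  56  18  15 133] [351.3 288.6] [0.6348 0.0356 0.048 ]
side bright [141  56   9  25 101] [371.  290.6] [0.6583 0.0649 0.048 ]
scene red 16 (np.float64(350.0), np.float64(258.5)) [0.5709 0.045  0.026 ]
scene orange 13 (np.float64(347.8), np.float64(266.1)) [0.5826 0.0227 0.026 ]
scene blue 16 (np.float64(331.5), np.float64(273.5)) [ 0.5675 -0.022   0.026 ]
scene violet 12 (np.float64(322.5), np.float64(271.5)) [ 0.5467 -0.032   0.026 ]
scene green 49 (np.float64(291.4), np.float64(266.9)) [ 0.492  -0.0846  0.048 ]
scene bright [  0   0  10  42 319] [268.7 245.5] [ 0.4022 -0.0726  0.048 ]
scene bright [  15    0  110   75 2555] [344.8 245.4] [0.5448 0.0547 0.048 ]
scene bright [ 54  19  26  20 398] [331.1 253.6] [0.5367 0.0115 0.048 ]
scene bright [19 39 16 12 97] [291.4 270.3] [ 0.4993 -0.0921  0.048 ]
scene bright [ 95  38  14  12 131] [366.8 268.3] [0.6324 0.0343 0.048 ]
```

View pics/z.png

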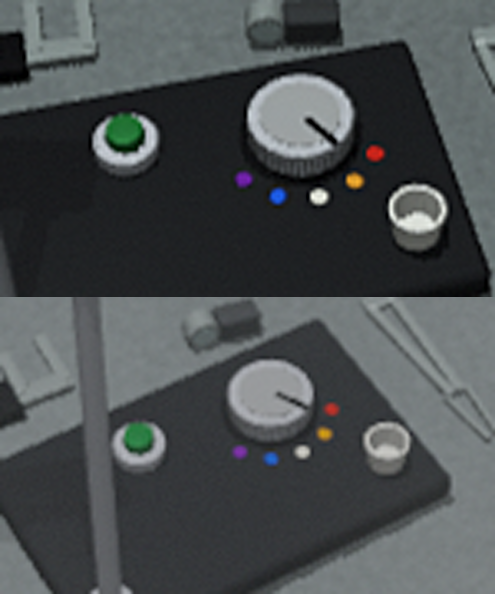

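```bash
python3 - <<'E'
from h import *
for n,foot,tip in(("side",(228,325),(225+337/3.3,225+143/3.3)),("scene",(283,319),(250+307/3.3,225+(407-297)/3.3))):
    ci=vision.camera_info(n);c=np.array([.5366,.0143]);t=at(ci,*tip,.048)[:2]
    print(n,"foot",at(ci,*foot,.026).round(3),"tip",t,np.degrees(np.arctan2(*(t-c)[::-1])),np.hypot(*(t-c)))
E
python3 -m crank '[[0,0,0,-0.078,0.21,0.0,0],[0,0,0,-0.078,0.21,0.0,0],[0,0,0,-0.078,0.21,0.0,0],[0,0,0,-0.078,0.21,0.0,0],[0,0,0,-0.078,0.21,0.0,0],[0,0,0,-0.078,0.21,0.0,0],[0,0,0,-0.078,0.21,0.0,0]]' 20
```

```text
side foot [ 0.571 -0.195  0.026] tip [0.5690238  0.02241073] 14.04418955004883 0.03342284691312609
scene foot [ 0.571 -0.197  0.026] tip [0.56866985 0.01961357] 9.407721768462586 0.03250706415822416
clock: 0.68
ee_pos: [0.152, -0.4194, 0.247]
eef_rot: [0.985, 0.175, -0.001, -0.002]
ft_force: [1.2, -0.6, -0.1]
grip_width: 0.0006
```

```bash
python3 -m crank '[[0,0,6,0.032,0.022,0,0],[0,0,12,0.064,0.044,0,0],[0,0,18,0.096,0.066,0,0],[0,0,24,0.128,0.088,0,0],[0,0,30,0.16,0.11,0,0],[0,0,36,0.193,0.13,0,0],[0,0,42,0.21,0.164,0,0],[0,0,48,0.225,0.198,0,0]]'
python3 -m crank '[[0,0,0,0.015,0.034,0,0],[0,0,0,0.03,0.068,0,0],[0,0,0,0.05,0.1,-0.02,0],[0,0,0,0.065,0.13,-0.03,0],[0,0,0,0.065,0.13,-0.03,0]]'
python3 - <<'E'
from h import *
s=ctrl.observe();print(s["qpos"].round(2),s["ee_pos"],s["ft_force"])
ci=vision.camera_info("wrist");im=vision.read_camera("wrist");cv2.imwrite("pics/w1.png",im)
print(ci,proj(ci,(.492,-.083,.048)),proj(ci,(.5366,.0143,.048)))
E
```

```text
clock: 1.35
ee_pos: [0.3798, -0.2206, 0.247]
eef_rot: [0.827, 0.562, -0.001, -0.001]
ft_force: [1.3, -0.4, -0.2]
grip_width: -0.0005
clock: 1.77
ee_pos: [0.4473, -0.0837, 0.2157]
eef_rot: [0.824, 0.567, 0.001, -0.004]
ft_force: [-0.6, 1.0, 0.6]
grip_width: -0.0
[ 0.6   0.19 -0.56  2.04  0.12  0.94 -0.39] [ 0.44734191 -0.08372363  0.21574916] [-0.63237508  1.02743449  0.56912181]
{'fx': 363.44989556960905, 'fy': 363.44989556960905, 'cx': 318.90715274120856, 'cy': 236.84812145925096, 'xyz': array([ 0.47598417, -0.01024824,  0.34203159]), 'orientation': array([-0.15178993,  0.0307918 , -0.17911665,  0.97156004])} (np.float64(370.6877485823214), np.float64(199.5480688642465)) (np.float64(386.45453336437475), np.float64(56.048219536472914))
```

View pics/w1.png

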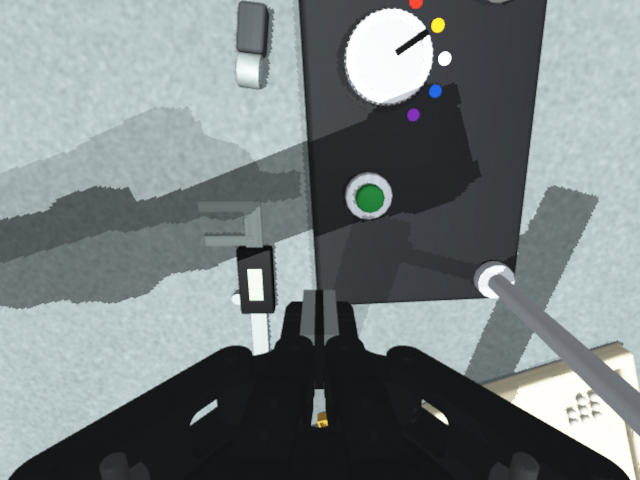

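```bash
python3 - <<'E'
from h import *
ci=vision.camera_info("wrist");print(at(ci,370,198,.048),at(ci,390,56,.048))
E
python3 -m crank '[[0,0,0,0.03,0.001,-0.03,0],[0,0,0,0.045,0.001,-0.06,0],[0,0,0,0.045,0.001,-0.1,0],[0,0,0,0.045,0.001,-0.14,0],[0,0,0,0.045,0.001,-0.14,0],[0,0,0,0.045,0.001,-0.14,0],[0,0,0,0.045,0.001,-0.14,0]]'
```

```text
[ 0.49082877 -0.08550026  0.048     ] [0.53828517 0.00943685 0.048     ]
clock: 2.4
ee_pos: [0.4929, -0.0867, 0.0778]
eef_rot: [0.825, 0.565, 0.001, -0.002]
ft_force: [0.7, -1.3, 0.6]
grip_width: -0.0
```

```bash
python3 -m crank '[[0,0,0,-0.001,0.001,-0.01,0],[0,0,0,-0.001,0.001,-0.014,0],[0,0,0,-0.001,0.001,-0.016,0],[0,0,0,-0.001,0.001,-0.016,0]]'
python3 -m crank '[[0,0,0,0,0,-0.002,0],[0,0,0,0,0,-0.004,0],[0,0,0,0,0,-0.004,0]]'
```

```text
clock: 2.73
ee_pos: [0.4928, -0.0861, 0.0628]
eef_rot: [0.825, 0.565, 0.002, -0.001]
ft_force: [1.4, -0.9, 2.5]
grip_width: 0.0002
clock: 2.98
ee_pos: [0.493, -0.0862, 0.0591]
eef_rot: [0.825, 0.565, 0.002, -0.001]
ft_force: [-0.7, -0.3, 4.5]
grip_width: -0.0001
```

```bash
python3 -m crank '[[0,0,0,0,0,-0.001,0],[0,0,0,0,0,-0.002,0],[0,0,0,0,0,-0.003,0],[0,0,0,0,0,-0.003,0]]'
```

```text
clock: 3.32
ee_pos: [0.4931, -0.0862, 0.0586]
eef_rot: [0.825, 0.565, 0.001, 0.0]
ft_force: [-7.5, -0.0, 26.6]
grip_width: 0.0001
```

```bash
python3 -m crank '[[0,0,0,0,0,0.02,0],[0,0,0,0,0,0.045,0],[0,0,0,0.01,0.035,0.045,0],[0,0,0,0.02,0.065,0.045,0],[0,0,0,0.028,0.09,0.04,0],[0,0,0,0.028,0.09,0.02,0],[0,0,0,0.028,0.09,0.014,0],[0,0,0,0.028,0.09,0.014,0]]'
python3 - <<'E'
from h import *
ci=vision.camera_info("wrist");w=vision.read_camera("wrist");s=vision.read_camera("side")
cv2.imwrite("pics/w2.png",np.hstack([w[:,60:],cv2.resize(s[215:345,200:400],None,fx=2,fy=2)[:260] if 0 else np.vstack([cv2.resize(s[215:305,245:385],(220,141)),np.zeros((339,220,3),np.uint8)])]))
print(proj(ci,(.537,.0125,.048)))
E
```

```text
clock: 3.98
ee_pos: [0.5193, 0.0033, 0.0708]
eef_rot: [0.825, 0.565, -0.001, -0.001]
ft_force: [-0.8, -0.4, 0.2]
grip_width: -0.0001
(np.float64(349.1984451665636), np.float64(271.0352399107955))
```

View pics/w2.png

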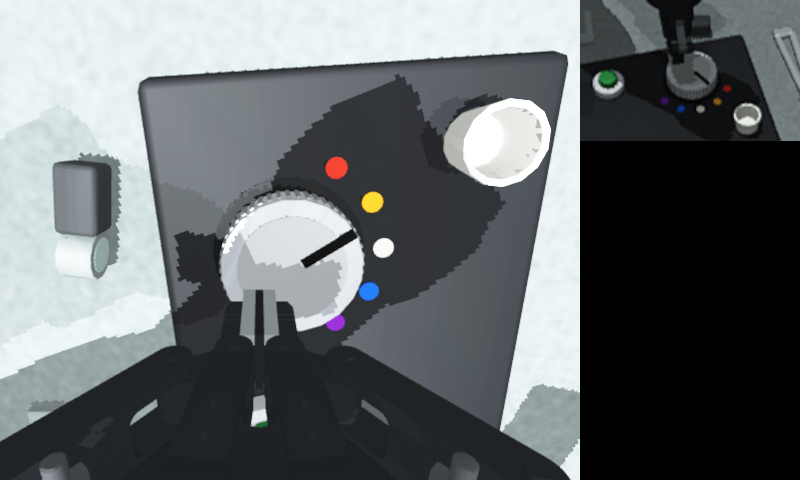

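Dial at (291,263) in the crop, line still towards the orange dot, button back up in the side inset. The tip stands over the dial's near-right part. Now press.

```bash
python3 -m crank '[[0,0,0,0,0,-0.004,0],[0,0,0,0,0,-0.006,0],[0,0,0,0,0,-0.0065,0],[0,0,0,0,0,-0.0065,0]]'
```

```text
clock: 4.42
ee_pos: [0.5206, 0.0022, 0.0659]
eef_rot: [0.826, 0.564, 0.0, 0.0]
ft_force: [-0.2, 0.1, -0.5]
grip_width: -0.0
```

```bash
python3 -m crank '[[0,0,0,0,0.001,-0.001,0],[0,0,0,0,0.001,-0.0016,0],[0,0,0,0,0.001,-0.0016,0]]'
```

```text
clock: 4.67
ee_pos: [0.5208, 0.003, 0.065]
eef_rot: [0.826, 0.564, 0.0, 0.001]
ft_force: [-2.0, -0.7, 5.3]
grip_width: 0.0003
```

```bash
python3 -m crank '[[0,0,0,0,0,-0.0009,0],[0,0,-6,-0.0011,0.0018,-0.0009,0],[0,0,-12,-0.002,0.0036,-0.0009,0],[0,0,-18,-0.0027,0.0056,-0.0009,0],[0,0,-24,-0.0032,0.0076,-0.0009,0],[0,0,-30,-0.0035,0.0097,-0.0009,0],[0,0,-36,-0.0035,0.0117,-0.0009,0],[0,0,-36,-0.0035,0.0117,-0.0009,0]]'
python3 - <<'E'
from h import *
s=vision.read_camera("side");print(ctrl.observe()["qpos"].round(2),ctrl.observe()["ft_force"].round(1))
cv2.imwrite("pics/s3.png",cv2.resize(s[225:315,245:365],None,fx=5,fy=5,interpolation=2))
E
```

```text
clock: 5.33
ee_pos: [0.5185, 0.0148, 0.065]
eef_rot: [0.96, 0.28, 0.001, 0.001]
ft_force: [-0.4, -0.5, 4.7]
grip_width: -0.0005
[ 0.14  0.48 -0.31  2.05  0.24  0.64 -1.33] [ 1.7 -0.6  5.5]
```

View pics/s3.png

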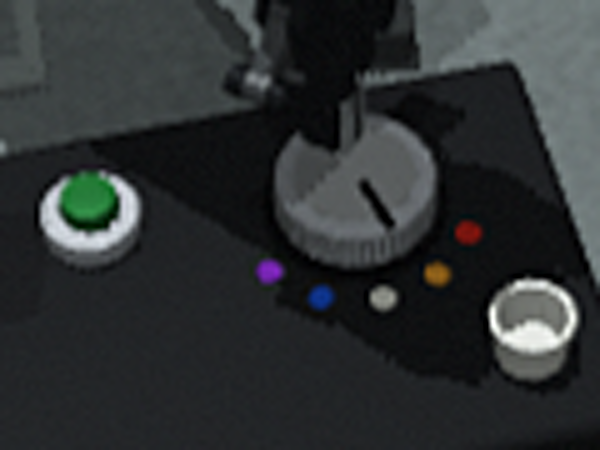

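Run:
```python
from h import *
ci=vision.camera_info("side");f=lambda x,y:at(ci,245+x/5,225+y/5,.048)[:2]
d=f(393,225)-f(362,183);print(np.degrees(np.arctan2(d[1],d[0])),f(393,225))
```

```text
-1.385845839470117 [0.56891761 0.01437817]
```

```bash
python3 -m crank '[[0,0,0,0,0,-0.0012,0],[0,0,0,0,0,-0.002,0],[0,0,-6,0.0002,0.0019,-0.002,0],[0,0,-12,0.0005,0.0038,-0.002,0],[0,0,-18,0.0011,0.0057,-0.002,0],[0,0,-24,0.0018,0.0075,-0.002,0],[0,0,-30,0.0027,0.0092,-0.002,0],[0,0,-30,0.0027,0.0092,-0.002,0]]'
python3 - <<'E'
from h import *
s=vision.read_camera("side");print(ctrl.observe()["qpos"].round(2),ctrl.observe()["ft_force"].round(1))
cv2.imwrite("pics/s4.png",cv2.resize(s[225:315,245:365],None,fx=5,fy=5,interpolation=2))
E
```

```text
clock: 6.05
ee_pos: [0.5223, 0.025, 0.0648]
eef_rot: [1.0, 0.024, 0.002, 0.001]
ft_force: [-2.7, -0.1, 15.5]
grip_width: -0.0003
[ 0.01  0.47 -0.17  2.05  0.14  0.63 -1.78] [-1.7  1.  15.7]
```

View pics/s4.png

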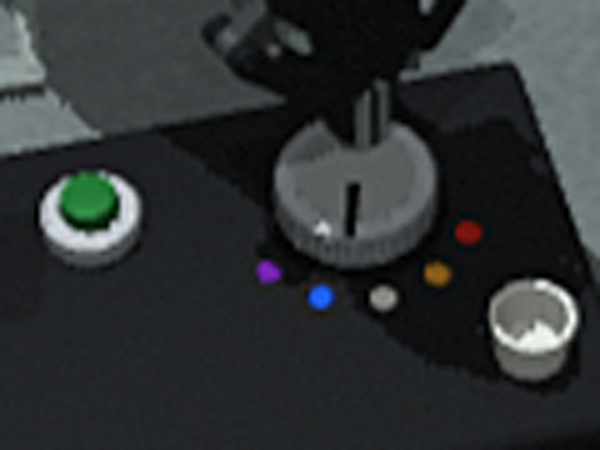

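Run:
```python
from h import *
ci=vision.camera_info("side");f=lambda x,y:at(ci,245+x/5,225+y/5,.048)[:2]
d=f(351,235)-f(354,183);print(np.degrees(np.arctan2(d[1],d[0])),f(351,235))
```

```text
-33.59882859406872 [ 0.5645066  -0.00212971]
```

```bash
python3 -m crank '[[0,0,0,0,0,-0.0016,0],[0,0,-5,0.001,0.0012,-0.0016,0],[0,0,-10,0.0021,0.0023,-0.0016,0],[0,0,-14,0.003,0.0032,-0.0016,0],[0,0,-14,0.003,0.0032,-0.0016,0]]'
python3 -m crank '[[0,0,0,0,0,0.005,0],[0,0,0,0,0,0.02,0],[0,0,0,-0.02,0,0.05,0],[0,0,0,-0.05,0,0.08,0],[0,0,0,-0.07,0,0.1,0],[0,0,0,-0.07,0,0.1,0]]'
python3 - <<'E'
from h import *
s=vision.read_camera("side");w=vision.read_camera("wrist")
cv2.imwrite("pics/s5.png",np.hstack([cv2.resize(s[225:315,245:365],(480,360),interpolation=2),cv2.resize(w,(320,240))[[*range(240)]+[0]*120]]))
E
```

```text
clock: 6.52
ee_pos: [0.5258, 0.0286, 0.0648]
eef_rot: [0.995, -0.096, 0.002, 0.001]
ft_force: [-3.5, 0.3, 15.2]
grip_width: 0.0001
clock: 7.02
ee_pos: [0.4536, 0.0288, 0.1677]
eef_rot: [0.996, -0.095, 0.004, 0.001]
ft_force: [-0.6, -0.3, 0.2]
grip_width: -0.0001
```

View pics/s5.png

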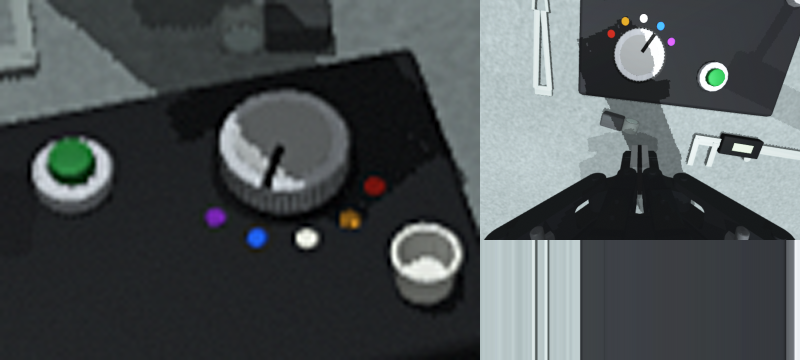

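The line points at the blue dot in both views. The button is up, the cup and loupe are where they were, and the arm is clear.

Run:
```python
from h import *
ci=vision.camera_info("side");f=lambda x,y:at(ci,245+x/4,225+y/4,.048)[:2]
d=f(267,187)-f(279,149);print("line deg",np.degrees(np.arctan2(d[1],d[0])),"want about -48")
print(ctrl.observe()["ft_force"].round(1),ctrl.job_done())
```

```text
line deg -44.83708191582298 want about -48
the job is handed in; nothing more can be done
[ 1.1 -0.8 -0.8] None
```

The lamp is set: I pushed the power button fully down first, then turned the dial from orange to blue. The job was handed in at about 7 s on the robot's clock.

- **Power button:** I pressed it to its hard stop with the shut fingertips, where the force rose to 26.6 N. It sprang back; later pictures show it up.
- **Dial:** I turned it clockwise by pressing the shut fingertips on its top and stroking, without gripping. The first stroke, at about 5 N, partly slipped. Two more strokes at about 15 N brought it to the daylight setting.
- **Last checks:** the line points at the blue dot in both the side and wrist pictures. It measured about -45° against an expected -48°, a gap about the size of my pixel-reading error and far inside the 15° to the next click's boundary. The arm was clear of everything, with forces at noise level.
- **Loose things:** I touched none of them. The cup, loupe, tweezers and caliper looked undisturbed in the last pictures. I did not take a final wide picture to check the others, which were away from the arm's path.

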